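# Set the pin gauge by its knurled wheel

## Task

Set the pin gauge for the next batch of samples: roll its knurled adjuster wheel under a shut fingertip, stroke by stroke, until the gap has closed so far that the jaw's red needle stands inside the green gauge mark, then take the hand away. Turn the wheel only: do not push the jaw or the green mark directly, and leave the pins on the gauge and everything else on the bench where they are, neither lifted nor shifted.

Things in the scene. Friction and masses are not known exactly. Their poses are not given: they have to be found in the camera images.
- gauge: pin gauge screwed to the bench, turned up to 0.4 rad either way: grey base plate 120 (its x) x 280 (its y) x 16 mm; origin at the centre of its underside, x away from the robot, z up. Along y: knurled wheel at +75 mm between blue cheeks (tops 66 mm above the bench), sliding jaw near the middle, fixed dark anvil at -55 to -73 mm (top 50 mm high). White scale at x = 32 to 58 mm, top 28 mm high
- wheel: knurled steel wheel with 4 orange ridges, 60 mm diameter, 22 mm wide, level axis along the gauge's x; origin at its centre, 56 mm above the bench. Its top stands 20 mm above the cheeks. Rolling the top towards the anvil (gauge's -y) closes the jaw, rolling it back opens it: 3 mm of rim moves the jaw 1 mm (10 mm per rad). Takes several strokes; light friction, about 1 N at the rim, keeps it where it is left
- wheel_top (a point): topmost point of the wheel, 86 mm above the bench, at gauge x = 0, y = +75 mm; fixed to the gauge, axes as the gauge's. The wheel does not give: a light downward push of 3 to 15 N lets a fingertip drive it by friction, as long as the fingertip stays on top of it (about 10 mm either side)
- jaw: sliding aluminium jaw driven by the wheel, 50 (gauge x) x 20 (y) x 30 mm, top 54 mm above the bench, with a red needle reaching over the scale. It starts fully open (50 mm gap to the anvil) and can travel 42 mm towards the anvil (gauge's -y). Origin at the centre of its underside. Not to be touched
- pointer (a point): point on the centreline of the jaw's red needle (3 mm wide), above the middle of the scale, 32.5 mm above the bench; axes as the gauge's. It starts 12 to 28 mm short of the green mark, on the wheel's side of it
- band (a point): centre of the green gauge mark on the white scale: a band 8 mm wide along the gauge's y and 22 mm along its x, its top 30 mm above the bench; axes as the gauge's. Set beforehand to a different place each time; not to be touched
- stub1: bystander, loose: a steel sample pin, 14 mm across and 20 mm tall, standing on the anvil end of the gauge's base plate; origin at the centre of its underside
- stub2: bystander, loose: a second such steel pin beside the first
- beaker: bystander, loose: small glass beaker, 54 mm across, 70 mm tall, standing just beyond the gauge; origin at the centre of its underside
- tweezers: bystander, loose: steel tweezers, about 125 mm long and 9 mm high, lying flat between robot and gauge; origin at mid-length on the underside
- crucible: bystander, loose: small white ceramic crucible, 36 mm across, 30 mm tall, standing beyond the gauge; origin at the centre of its underside
- jar: bystander, loose: amber jar with a white cap, 56 mm across, 75 mm tall, left of the gauge; origin at the centre of its underside
- marker: bystander, loose: red marker pen with black cap, 130 mm long and 12 mm thick, lying right of the gauge; origin on its underside, mid-length of the red barrel
- mouse: bystander, loose: grey computer mouse, 100 x 60 x 30 mm, lying at the right; origin at the centre of its underside

How it is judged:
By the outcome, as a careful person would: the job done as asked, in the order asked, and still so for the second after the job is handed in, with the robot touching nothing.
It also fails if it takes over 48 s, if anything falls off the work surface, if the arm or the gripper's body presses on something with over 40 N, if the wrist force passes 120 N, or if a joint passes its speed limit or range.

## Robot

A 6-joint arm with a two-finger parallel gripper is mounted at the origin on the work surface. World frame = base frame: x ahead of the robot, y to its left, z up, the work surface at z = 0. Lengths are in mm, angles in rad, forces in N, time in s.
With the tool pointing down it reaches from about 300 to 875 mm from the base axis. Payload 6.4 kg.
Tool frame: the origin (TCP) lies at the very end of the fingers, on their centre line; the grasp point (between the pads) lies 19 mm behind it; z points along the fingers, y is the direction in which the jaws open and shut (so a half turn about z gives the same grasp; the last joint's range is limited). The gripper opens to 88 mm and grips with 3 to 60 N. Pads are 18 mm wide; open, the fingers measure 123 mm over their backs; the gripper's body (75 mm by 187 mm) begins 45 mm behind the grasp point.
Start: joints at [0.921, 0.181, 1.607, -0, 1.354, -0.206], TCP at [246.881, 519.318, 238.714] pointing down, gripper open.
Joint ranges: [-2.99, 2.99], [-0.89, 2.07], [0.3, 2.58], [-1.14, 4.28], [0, 2.63], [-3.12, 3.12]. Speed limits (rad/s): [2.57, 2.57, 3.01, 3.14, 3.14, 3.14].

## Interface

Orientations are given as a 3x3 rotation matrix whose columns are the frame's x, y, z axes.
In Python, from rig import env gives the robot as it stands.
- The arm moves only by the tool apply_moves, never from a script. Its argument "plan" is text: rows parted by semicolons, each of 7 numbers parted by spaces: the finger opening in m, from 0 to 0.0881, then the shift along the world's x, y, z in m, then the turn, a rotation vector about the world's x, y, z in degrees. In form: grip dx dy dz rx ry rz; .... A call has 1 to 5 rows; each row is the pose to reach, as a shift and turn from the pose measured when the call began; what a row does not reach only later rows make up. A row lasts 1/8 s, in which the tool goes at most 62.5 mm and 10.7 degrees, less where a joint would pass 70% of its speed; a pose out of reach is approached as far as the arm can. A call with a gripper value outside its range is refused whole. The fingers move at their own pace and stop on an object; the grip force is fixed at half the most. Time passes only in rows, so rows that repeat a pose let the fingers close. It gives the time, the measured TCP pose, the force and the opening at its end, in the units of the state.
- env.get_obs(): the state, without advancing time (a new reading comes with each control period).
- env.get_image(name): name is "side" or "top"; returns (picture, depth): 420x560x3 uint8, red, green, blue; 420x560 float32, mm along the optical axis (not along the pixel's ray), 0 where there is no reading.
- env.camera_params(name): a dict with "fx", "fy", "cx", "cy" (pixels), "position" and "orientation" of the camera in the world. Camera axes: x right, y down, z forward; pixel columns grow to the right and rows downward; lengths in mm; the calibration is good to about 2 mm. A picture is of the moment at which its call begins. camera_params takes no time and is no camera call.
- env.hand_in(): hands the job in, once; it reports no verdict.
Trained networks look in the newest picture that a camera, given by its name, has taken for a name from the list of things; names that differ only in an ending like _2 or _b are one class to them, and where a whole thing is asked for, a point or a joint stands for the part that bears it (a point fixed in the world has none). Each returns a list of dicts, best first, with "confidence" (0 to 1); they miss things now and then, are a little off and sometimes report something else, mostly with a low value. They report only what shows in the picture. A call takes as long as a camera call.
- env.look_for(camera, thing): "xyz" ([x, y, z] in mm, in world coordinates, good to about 4 mm: the middle of the surface that is visible of it).
- env.tip_of(camera, thing): "xyz" ([x, y, z] in mm, in world coordinates, good to about 4 mm: a listed point, or the origin of a listed thing).
The state is a dict: "time_s": time; "joint_pos": joint angles; "qvel": joint speeds; "joint_efforts": joint torques, N m; "eef_pos": TCP position; "tcp_rot": TCP orientation; "contact_force": force on the tool from outside, world axes, zero at the start; "wrist_torque": the same for the moment, N m; "finger_gap": opening from 0.0 (shut) to 1.0 (fully open).
Only numpy, scipy, OpenCV 4.12 (cv2) and the standard library are available. Lean on these libraries where they do the work, as an engineer would, in place of code of your own. Each camera call takes 0.05 s, during which the arm holds its last target.

## Working session

There is one attempt and no reset: what is moved stays moved. The work goes in short steps, Python scripts to look and compute and a tool call to move; the robot and the scene stay as the last step left them, time stands still between calls to the robot, and variables do not carry over. Pictures are saved under pics/ and viewed, and the job is handed in when it is done.

Besides the shell and the picture viewer there is one more tool, called after "Request:" as name(argument=value, ...), one argument or row to a line, values as JSON. apply_moves: Moves the arm, as the interface text tells. Its arguments: {"type":"object","properties":{"plan":{"type":"string"}},"required":["plan"]}

```bash
mkdir -p pics
python3 - <<'E'
from rig import env
import cv2,numpy as np
for c in ("top","side"):
    im,d=env.get_image(c); cv2.imwrite(f"pics/{c}0.png",im[:,:,::-1]); np.savez(f"/tmp/{c}0.npz",im=im,d=d)
    p=env.camera_params(c); print(c,p)
for t in ("wheel_top","pointer","band","gauge","jaw"):
    for c in ("top","side"):
        print(t,c,[(np.round(r["xyz"]),round(r["confidence"],2)) for r in env.tip_of(c,t)[:2]])
o=env.get_obs();print(o)
E
```

```text
top {'fx': 419.5004660849805, 'fy': 419.5004660849805, 'cx': 283.39275046785474, 'cy': 211.19288498380172, 'position': array([ 377.45226572,   14.8693248 , 1199.21936197]), 'orientation': array([[-5.68604175e-04, -9.84468113e-01,  1.75562558e-01],
       [-9.99997300e-01,  1.64225293e-04, -2.31785228e-03],
       [ 2.25301985e-03, -1.75563402e-01, -9.84465548e-01]])}
side {'fx': 417.4404713985992, 'fy': 417.4404713985992, 'cx': 276.0139550157193, 'cy': 212.7126242137757, 'position': array([  36.48180932, -648.18028243,  578.32812659]), 'orientation': array([[ 0.78176662, -0.29226436,  0.550838  ],
       [-0.62331466, -0.39159212,  0.6768563 ],
       [ 0.01788285, -0.87248906, -0.4883063 ]])}
wheel_top top [(array([596.,  60.,  53.]), 0.67)]
wheel_top side [(array([595.,  62.,  88.]), 0.73)]
pointer top [(array([625., -14.,  28.]), 0.52)]
pointer side [(array([626., -18.,  34.]), 0.59)]
band top [(array([621., -42.,  31.]), 0.58), (array([ 540., -111.,   17.]), 0.26)]
band side [(array([617., -42.,  30.]), 0.54)]
gauge top [(array([577., -18.,  -3.]), 0.63)]
gauge side [(array([582.
[... 304 characters left out ...]
e+00, -2.06293758e-01]), 'qvel': array([ 4.71469026e-04, -1.13895275e-03,  1.65492186e-03, -9.59950856e-06,
       -1.62990284e-03,  2.26418074e-03]), 'joint_efforts': array([-7.29627973e-04, -4.33588243e+01, -3.42023778e+01,  7.02555408e-02,
        3.10254330e-02, -2.59483545e-05]), 'eef_pos': array([246.88514261, 519.31644518, 238.72591454]), 'tcp_rot': array([[-9.03122570e-01,  4.29382841e-01,  6.80364488e-06],
       [ 4.29382841e-01,  9.03122570e-01,  8.93643677e-06],
       [-2.30737264e-06,  1.09920661e-05, -1.00000000e+00]]), 'contact_force': array([-0.39702829, -0.12807674, -0.23980578]), 'wrist_torque': array([0.05315688, 0.07465276, 0.00619799]), 'finger_gap': 1.0033841999050852}
```

View pics/top0.png

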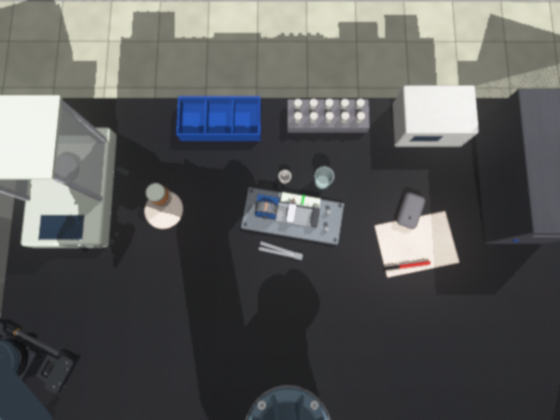

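View pics/side0.png

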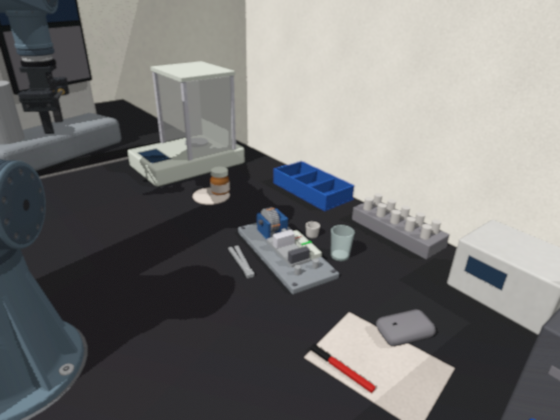

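The gauge spans about (243..343, 188..242) in the top view. The wheel is near (267,207), the needle near (290,202) and the green mark near (303,200). Next I'll fit the gauge yaw.

```bash
cat > h.py <<'E'
import numpy as np,cv2
from rig import env
def toworld(c,u,v,z):
    p=env.camera_params(c);R=p["orientation"]
    r=R@np.array([(u-p["cx"])/p["fx"],(v-p["cy"])/p["fy"],1.]);t=(z-p["position"][2])/r[2]
    return p["position"]+t*r
def proj(c,X):
    p=env.camera_params(c);q=p["orientation"].T@(np.asarray(X)-p["position"])
    return np.array([p["fx"]*q[0]/q[2]+p["cx"],p["fy"]*q[1]/q[2]+p["cy"]])
E
python3 - <<'E'
from h import *
for c,(x0,y0,x1,y1),s in (("top",(233,160,353,250),6),("side",(225,195,355,295),6)):
    z=np.load(f"/tmp/{c}0.npz")["im"][y0:y1,x0:x1,::-1]
    cv2.imwrite(f"pics/{c}0z.png",cv2.resize(z,None,fx=s,fy=s,interpolation=cv2.INTER_CUBIC))
im=np.load("/tmp/top0.npz")["im"].astype(int)
# green centroid
g=(im[...,1]-np.maximum(im[...,0],im[...,2]))
g[:,:250]=0;g[:,330:]=0;g[:190]=0;g[215:]=0
ys,xs=np.where(g>25);w=g[ys,xs];u,v=(xs*w).sum()/w.sum(),(ys*w).sum()/w.sum();print("green",u,v,toworld("top",u,v,30))
r=(im[...,0]-np.maximum(im[...,1],im[...,2]));r[:,:280]=0;r[:,315:]=0;r[:190]=0;r[:, :][215:]=0
ys,xs=np.where(r>15);print("red",list(zip(xs,ys,r[ys,xs])))
E
```

```text
green 302.5204008589835 198.8740157480315 [621.57047735 -42.34797446  30.        ]
red [(np.int64(293), np.int64(198), np.int64(23)), (np.int64(293), np.int64(199), np.int64(24)), (np.int64(293), np.int64(200), np.int64(21)), (np.int64(293), np.int64(201), np.int64(18)), (np.int64(293), np.int64(202), np.int64(16))]
```

Run:
```python
from h import *
from scipy.optimize import least_squares
im=np.load("/tmp/top0.npz")["im"]
# base plate gray mask -> minAreaRect
g=im[170:255,230:360].astype(int)
m=((g.max(2)>60)).astype(np.uint8)
m=cv2.morphologyEx(m,cv2.MORPH_OPEN,np.ones((5,5)))
cs,_=cv2.findContours(m,0,2);c=max(cs,key=cv2.contourArea)+[230,170]
r=cv2.minAreaRect(c);b=cv2.boxPoints(r);print(b)
W=np.array([toworld("top",*q,16) for q in b]);print(W)
for i in range(4):
    d=W[(i+1)%4]-W[i];print(np.hypot(*d[:2]),np.degrees(np.arctan2(d[1],d[0])))
print(W.mean(0))
```

```text
[[239.32083 228.83525]
 [246.96011 184.09074]
 [346.63986 201.10924]
 [339.00058 245.85374]]
[[ 537.53069931  137.41126994   16.        ]
 [ 668.25412648  117.61521992   16.        ]
 [ 617.91130584 -169.98306055   16.        ]
 [ 488.99613158 -144.91308797   16.        ]]
132.2138343979382 -8.611136494938718
291.9711809716111 -99.92878190557963
131.33021617817263 168.99511737219996
286.4657873689507 80.24559032411544
[578.1730658  -14.96741467  16.        ]
```

View pics/top0z.png

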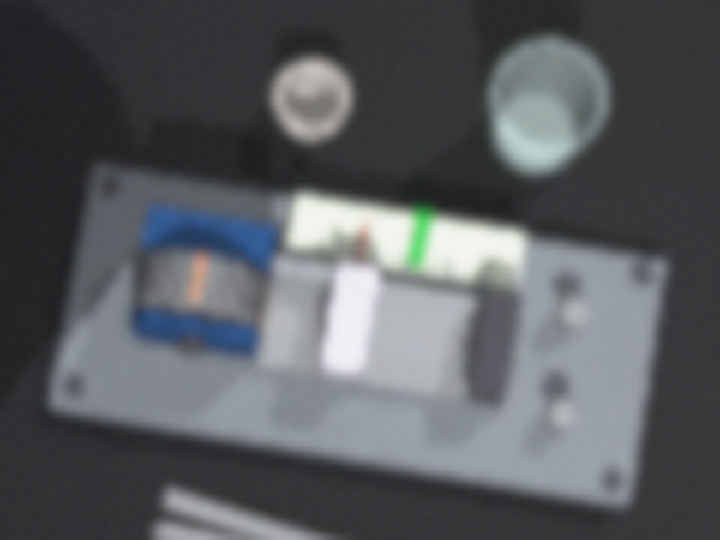

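View pics/side0z.png

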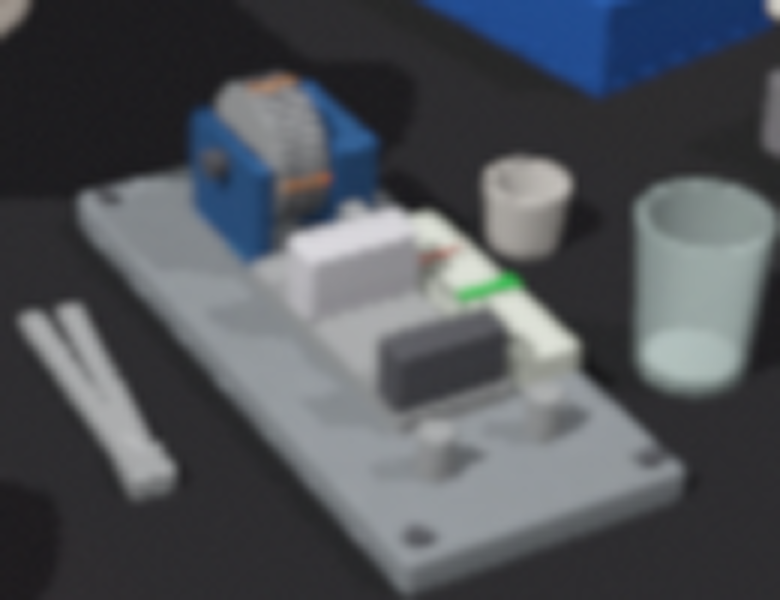

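Yaw is about -9.6°, with the tool y-axis needing roughly +16° to line up with gauge y. I'll refine the wheel top and the needle-to-mark distance while keeping things brief.

Run:
```python
from h import *
f=lambda x,y:(233+(x+.5)/6-.5,160+(y+.5)/6-.5)
C=[toworld("top",*f(*q),16)[:2] for q in ((95,163),(668,258),(632,512),(48,408))]
C=np.array(C);print(C,C.mean(0))
for a,b in((0,1),(3,2)): d=C[a]-C[b];print(np.linalg.norm(d),np.degrees(np.arctan2(*d[::-1]))-90)
for a,b in((0,3),(1,2)): d=C[a]-C[b];print(np.linalg.norm(d),np.degrees(np.arctan2(*d[::-1])))
c=C.mean(0)
yw=np.radians(-9.6);ex=np.array([np.cos(yw),np.sin(yw)]);ey=np.array([-ex[1],ex[0]])
print("wheel",c+75*ey, "wheel from img",toworld("top",*f(201,283),80), proj("top",[*(c+75*ey),86]),proj("side",[*(c+75*ey),86]))
for n,q,z in(("needle",(364,237),32.5),("band",(421,238),30)):
    P=toworld("top",*f(*q),z)[:2];print(n,P,(P-c)@ex,(P-c)@ey)
g=lambda x,y:(225+(x+.5)/6-.5,195+(y+.5)/6-.5)
for n,q,z in(("needle",(440,253),32.5),("band",(490,287),30),("wheeltop",(272,83),86)):
    P=toworld("side",*g(*q),z)[:2];print(n,P,(P-c)@ex,(P-c)@ey)
```

```text
[[ 660.34406569  113.28383761]
 [ 613.58646164 -162.03000646]
 [ 491.64752115 -141.9129258 ]
 [ 541.12018621  133.88498299]] [576.67455867 -14.19352791]
279.2561302371111 -9.638791537051233
280.19998407976806 -10.16956874228245
120.99066339001583 -9.803549087423178
123.58722482827247 -9.368083954394725
wheel [589.18221468  59.75617487] wheel from img [589.30622078  59.2216006   80.        ] [265.79984148 206.38195783] [268.68094064 208.95980789]
needle [620.44410313 -15.89086868] 43.43966077013383 5.625820804858684
band [620.47779704 -42.99209232] 47.9925199341272 -21.09025920970555
needle [620.30089174 -17.0736569 ] 43.495707013746255 4.435713126786826
band [622.32834945 -45.1802003 ] 50.182065304494536 -22.939110700456528
wheeltop [593.31756548  60.13891195] 4.013610919431199 76.06702452045191
```

Request:
apply_moves(
  plan="0 0.03 -0.05 0.0 0 0 4; 0 0.065 -0.1 0.0 0 0 8; 0 0.1 -0.15 0 0 0 12; 0 0.135 -0.2 0 0 0 16; 0 0.17 -0.25 0 0 0 16",
)

```text
time_s: 1.23
eef_pos: [417.8, 267.7, 239.1]
tcp_rot: [[-0.987, 0.163, 0.001], [0.163, 0.987, 0.0], [-0.001, 0.001, -1.0]]
contact_force: [0.1, 1.4, -0.3]
finger_gap: 0.452
```

Request:
apply_moves(
  plan="0 0.035 -0.04 -0.02 0 0 0; 0 0.07 -0.08 -0.04 0 0 0; 0 0.11 -0.12 -0.07 0 0 0; 0 0.145 -0.16 -0.1 0 0 0; 0 0.174 -0.198 -0.129 0 0 0",
)

```text
time_s: 1.85
eef_pos: [593.2, 68.0, 109.2]
tcp_rot: [[-0.987, 0.163, 0.002], [0.163, 0.987, 0.0], [-0.002, 0.001, -1.0]]
contact_force: [0.1, 0.8, 0.4]
finger_gap: 0.006
```

Request:
apply_moves(
  plan="0 0 0 -0.01 0 0 0; 0 0 0 -0.015 0 0 0; 0 0 0 -0.018 0 0 0; 0 0 0 -0.018 0 0 0",
)

```text
time_s: 2.35
eef_pos: [593.1, 69.1, 92.0]
tcp_rot: [[-0.987, 0.162, 0.003], [0.162, 0.987, 0.0], [-0.003, 0.001, -1.0]]
contact_force: [-0.4, 0.0, 1.0]
finger_gap: 0.004
```

Request:
apply_moves(
  plan="0 -0.0015 0 -0.003 0 0 0; 0 -0.0015 0 -0.0045 0 0 0; 0 -0.0015 0 -0.0055 0 0 0; 0 -0.0015 0 -0.0055 0 0 0",
)

```text
time_s: 2.85
eef_pos: [591.6, 69.1, 86.5]
tcp_rot: [[-0.987, 0.162, 0.003], [0.162, 0.987, 0.0], [-0.003, 0.001, -1.0]]
contact_force: [0.3, 0.5, 0.2]
finger_gap: 0.005
```

Run:
```python
from h import *
for c,(x0,y0,x1,y1),s in (("top",(233,160,353,250),6),("side",(225,150,355,250),6)):
    im,d=env.get_image(c)
    cv2.imwrite(f"pics/{c}1z.png",cv2.resize(im[y0:y1,x0:x1,::-1],None,fx=s,fy=s,interpolation=cv2.INTER_CUBIC))
```

```text
(no output)
```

View pics/side1z.png

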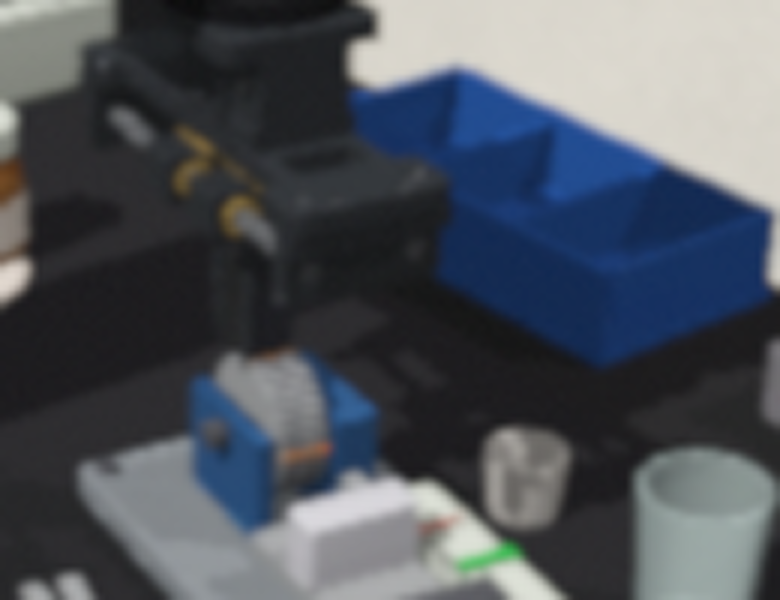

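View pics/top1z.png

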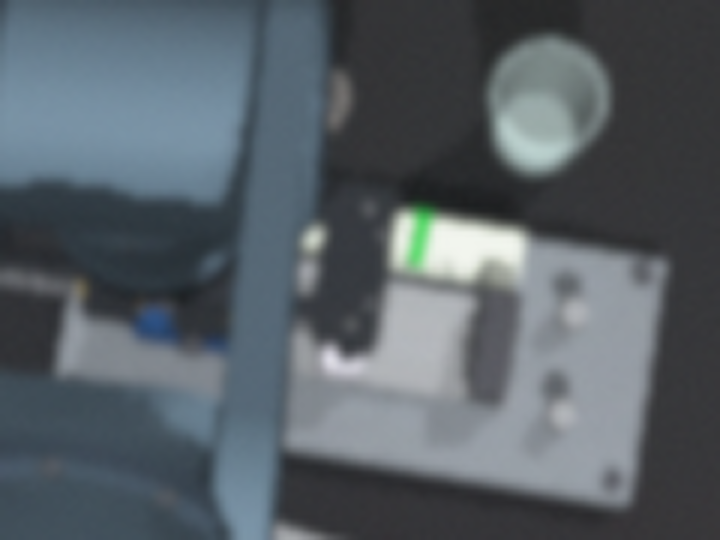

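The side view shows the fingertip just over the rear part of the wheel. The needle at (440,525) in the crop is still visible. Lowering to contact.

Request:
apply_moves(
  plan="0 0 0 -0.0005 0 0 0; 0 0 0 -0.001 0 0 0; 0 0 0 -0.001 0 0 0",
)

```text
time_s: 3.32
eef_pos: [591.7, 69.0, 86.3]
tcp_rot: [[-0.987, 0.162, 0.003], [0.162, 0.987, 0.0], [-0.003, 0.001, -1.0]]
contact_force: [-4.0, -0.3, 7.3]
finger_gap: 0.004
```

Request:
apply_moves(
  plan="0 -0.0007 -0.004 -0.001 0 0 0; 0 -0.0014 -0.008 -0.001 0 0 0; 0 -0.0022 -0.013 -0.001 0 0 0; 0 -0.003 -0.018 -0.001 0 0 0; 0 -0.003 -0.018 -0.001 0 0 0",
)

```text
time_s: 3.95
eef_pos: [588.8, 50.7, 86.2]
tcp_rot: [[-0.987, 0.162, 0.003], [0.162, 0.987, 0.0], [-0.003, 0.001, -1.0]]
contact_force: [-3.6, -0.8, 7.4]
finger_gap: 0.006
```

```bash
cat >> h.py <<'E'
def meas(tag):
    im,d=env.get_image("side");x0,y0,x1,y1=225,195,355,295
    cv2.imwrite(f"pics/{tag}.png",cv2.resize(im[y0:y1,x0:x1,::-1],None,fx=6,fy=6,interpolation=cv2.INTER_CUBIC))
    a=im.astype(int)
    out=[]
    for n,ch,z,box,th in(("needle",0,32.5,(285,225,325,252),15),("band",1,30,(290,230,325,255),30)):
        g=a[...,ch]-np.max(np.delete(a,ch,2),2);m=np.zeros_like(g);bx=box;m[bx[1]:bx[3],bx[0]:bx[2]]=1
        g=g*m;ys,xs=np.where(g>th)
        if len(xs)==0: print(n,"none");continue
        w=g[ys,xs];u,v=(xs*w).sum()/w.sum(),(ys*w).sum()/w.sum()
        P=toworld("side",u,v,z)[:2];c=np.array([576.7,-14.2]);yw=np.radians(-9.6);ex=np.array([np.cos(yw),np.sin(yw)]);ey=np.array([-ex[1],ex[0]])
        print(n,len(xs),round(u,1),round(v,1),"gauge xy",(P-c)@ex,(P-c)@ey)
E
python3 -c "
from h import *
meas('s2')"
```

```text
needle 11 298.7 238.2 gauge xy 41.72574791659238 -2.073846925399568
band 35 306.4 242.3 gauge xy 50.58562435972226 -22.824821589514567
```

View pics/s2.png

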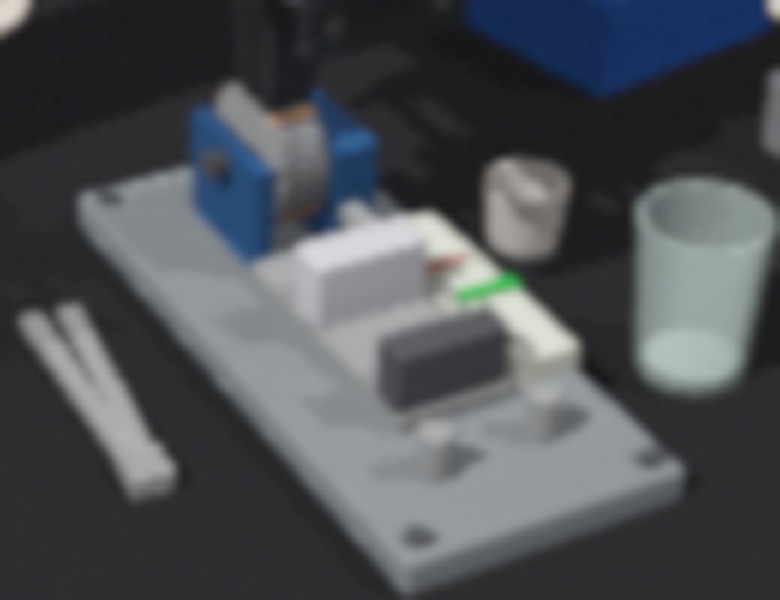

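The jaw moved about 6.4 mm with force steady at 7 N, so the wheel is rolling as expected. Next stroke: lift, return, press, roll.

Request:
apply_moves(
  plan="0 0 0 0.006 0 0 0; 0 0.0015 0.009 0.007 0 0 0; 0 0.003 0.0185 0.007 0 0 0; 0 0.003 0.0185 0.005 0 0 0; 0 0.003 0.0185 0.002 0 0 0",
)

```text
time_s: 4.62
eef_pos: [591.6, 69.5, 87.8]
tcp_rot: [[-0.987, 0.161, 0.002], [0.161, 0.987, -0.0], [-0.002, 0.0, -1.0]]
contact_force: [-1.2, 0.6, -0.3]
finger_gap: 0.003
```

Request:
apply_moves(
  plan="0 0 0 -0.002 0 0 0; 0 0 0 -0.003 0 0 0; 0 0 0 -0.003 0 0 0",
)

```text
time_s: 5.0
eef_pos: [591.7, 69.4, 86.1]
tcp_rot: [[-0.987, 0.161, 0.002], [0.161, 0.987, -0.0], [-0.002, 0.0, -1.0]]
contact_force: [-5.0, 1.0, 11.5]
finger_gap: 0.001
```

Request:
apply_moves(
  plan="0 -0.0007 -0.004 -0.0009 0 0 0; 0 -0.0014 -0.008 -0.0009 0 0 0; 0 -0.0022 -0.013 -0.0009 0 0 0; 0 -0.003 -0.0185 -0.0009 0 0 0; 0 -0.003 -0.0185 -0.0009 0 0 0",
)

```text
time_s: 5.62
eef_pos: [588.5, 50.5, 86.2]
tcp_rot: [[-0.987, 0.162, 0.002], [0.162, 0.987, -0.0], [-0.002, 0.0, -1.0]]
contact_force: [-4.6, -0.4, 10.1]
finger_gap: 0.001
```

Request:
apply_moves(
  plan="0 0 0 0.006 0 0 0; 0 0.0015 0.009 0.007 0 0 0; 0 0.003 0.0185 0.007 0 0 0; 0 0.003 0.0185 0.005 0 0 0; 0 0.003 0.0185 0.002 0 0 0",
)

```text
time_s: 6.25
eef_pos: [591.4, 69.3, 87.7]
tcp_rot: [[-0.987, 0.161, 0.002], [0.161, 0.987, -0.0], [-0.002, -0.0, -1.0]]
contact_force: [-0.2, 0.9, -0.4]
finger_gap: 0.009
```

```bash
python3 -c "
from h import *
meas('s3')"
```

```text
needle 10 300.5 239.4 gauge xy 42.94689487523937 -8.480714238328206
band 36 306.2 242.4 gauge xy 50.26269682860972 -22.67756760891106
```

Request:
apply_moves(
  plan="0 0 0 -0.002 0 0 0; 0 0 0 -0.0027 0 0 0; 0 0 0 -0.0027 0 0 0",
)

```text
time_s: 6.68
eef_pos: [591.4, 69.0, 86.1]
tcp_rot: [[-0.987, 0.162, 0.001], [0.162, 0.987, -0.0], [-0.001, -0.0, -1.0]]
contact_force: [-5.0, 1.1, 10.8]
finger_gap: 0.002
```

Request:
apply_moves(
  plan="0 -0.0007 -0.004 -0.0009 0 0 0; 0 -0.0014 -0.008 -0.0009 0 0 0; 0 -0.0022 -0.013 -0.0009 0 0 0; 0 -0.003 -0.0185 -0.0009 0 0 0; 0 -0.003 -0.0185 -0.0009 0 0 0",
)

```text
time_s: 7.3
eef_pos: [588.2, 50.0, 86.1]
tcp_rot: [[-0.987, 0.162, 0.001], [0.162, 0.987, -0.0], [-0.001, -0.0, -1.0]]
contact_force: [-5.0, 0.2, 8.1]
finger_gap: 0.005
```

Request:
apply_moves(
  plan="0 0 0 0.006 0 0 0; 0 0.0015 0.009 0.007 0 0 0; 0 0.003 0.0185 0.007 0 0 0; 0 0.003 0.0185 0.005 0 0 0; 0 0.003 0.0185 0.002 0 0 0",
)

```text
time_s: 7.92
eef_pos: [591.1, 68.8, 87.7]
tcp_rot: [[-0.987, 0.161, 0.001], [0.161, 0.987, -0.001], [-0.001, -0.0, -1.0]]
contact_force: [-0.4, 0.3, 0.6]
finger_gap: 0.005
```

```bash
python3 -c "
from h import *
meas('s4')"
```

```text
needle 8 301.2 240.8 gauge xy 41.05043168883685 -14.480238258687994
band 35 306.3 242.4 gauge xy 50.37168531441845 -22.74348206025297
```

Request:
apply_moves(
  plan="0 0 0 -0.002 0 0 0; 0 0 0 -0.0027 0 0 0; 0 0 0 -0.0027 0 0 0",
)

```text
time_s: 8.35
eef_pos: [591.1, 68.5, 86.2]
tcp_rot: [[-0.987, 0.162, 0.0], [0.162, 0.987, -0.001], [-0.0, -0.001, -1.0]]
contact_force: [-5.9, 1.0, 12.1]
finger_gap: 0.008
```

View pics/s4.png

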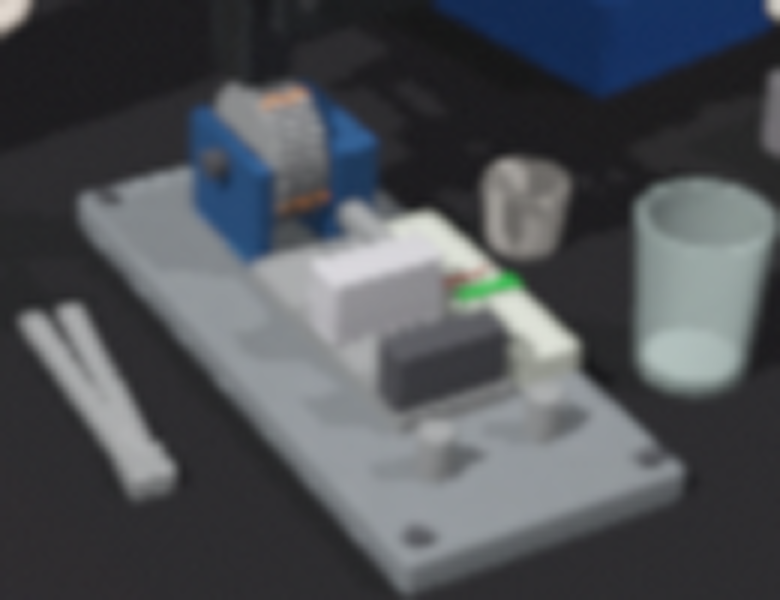

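Needle is now about 8 mm short of the mark centre, just touching its edge in the side view. One more full stroke.

Request:
apply_moves(
  plan="0 -0.0007 -0.004 -0.0009 0 0 0; 0 -0.0014 -0.008 -0.0009 0 0 0; 0 -0.0022 -0.013 -0.0009 0 0 0; 0 -0.003 -0.0185 -0.0009 0 0 0; 0 -0.003 -0.0185 -0.0009 0 0 0",
)

```text
time_s: 8.98
eef_pos: [587.9, 49.5, 86.1]
tcp_rot: [[-0.987, 0.162, -0.0], [0.162, 0.987, -0.001], [-0.0, -0.001, -1.0]]
contact_force: [-4.4, -0.5, 7.0]
finger_gap: 0.006
```

Request:
apply_moves(
  plan="0 0 0 0.006 0 0 0; 0 0.0015 0.009 0.007 0 0 0; 0 0.003 0.0155 0.007 0 0 0; 0 0.003 0.0155 0.005 0 0 0; 0 0.003 0.0155 0.002 0 0 0",
)

```text
time_s: 9.6
eef_pos: [590.8, 65.2, 87.7]
tcp_rot: [[-0.987, 0.162, -0.0], [0.162, 0.987, -0.001], [0.0, -0.001, -1.0]]
contact_force: [-0.5, 0.7, -0.7]
finger_gap: 0.004
```

```bash
python3 -c "
from h import *
meas('s5')"
```

```text
needle none
band 25 307.6 242.1 gauge xy 53.573601940425526 -23.381187224926194
```

View pics/s5.png

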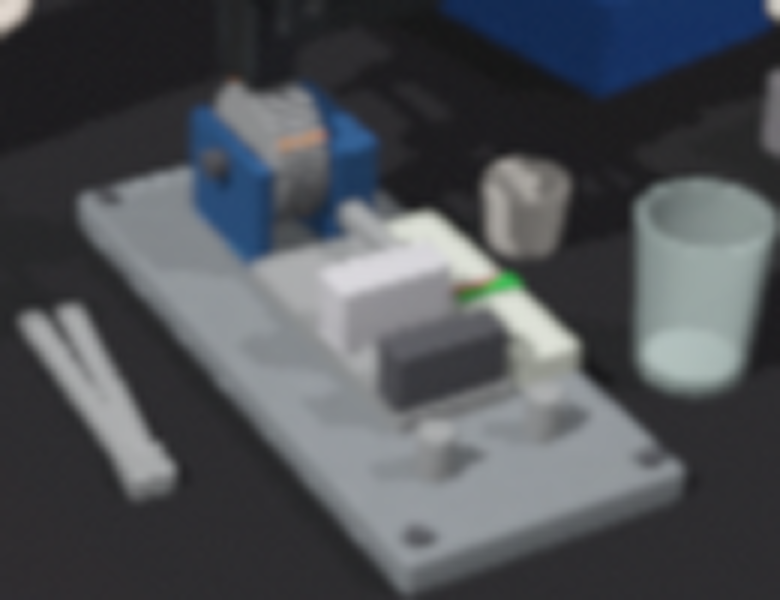

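Needle now overlaps the mark's wheel-side part. By stroke sum (about 76 mm of rim, so 25.4 mm of jaw travel out of about 27 mm), roughly 1.5 mm is left. One short stroke of 4.5 mm, then I'll lift away.

Request:
apply_moves(
  plan="0 0 0 -0.002 0 0 0; 0 0 0 -0.0027 0 0 0; 0 0 0 -0.0027 0 0 0",
)

```text
time_s: 10.02
eef_pos: [590.7, 64.9, 86.2]
tcp_rot: [[-0.987, 0.162, -0.001], [0.162, 0.987, -0.001], [0.001, -0.001, -1.0]]
contact_force: [-5.3, 0.7, 12.6]
finger_gap: 0.003
```

Request:
apply_moves(
  plan="0 -0.0004 -0.002 -0.0009 0 0 0; 0 -0.0007 -0.0042 -0.0009 0 0 0; 0 -0.0007 -0.0042 -0.0009 0 0 0; 0 -0.0007 -0.0042 0.004 0 0 0; 0 -0.0007 -0.0042 0.02 0 0 0",
)

```text
time_s: 10.65
eef_pos: [589.2, 60.7, 105.8]
tcp_rot: [[-0.987, 0.162, -0.003], [0.162, 0.987, -0.001], [0.003, -0.001, -1.0]]
contact_force: [0.6, 0.1, 0.5]
finger_gap: 0.004
```

Request:
apply_moves(
  plan="0 0 0 0.06 0 0 0; 0 -0.01 0.05 0.11 0 0 0; 0 -0.04 0.1 0.11 0 0 0; 0 -0.08 0.15 0.11 0 0 0; 0 -0.12 0.2 0.11 0 0 0",
)

```text
time_s: 11.28
eef_pos: [471.6, 258.0, 217.1]
tcp_rot: [[-0.987, 0.163, -0.001], [0.163, 0.987, -0.0], [0.001, -0.0, -1.0]]
contact_force: [1.0, 1.2, -0.1]
finger_gap: 0.008
```

Run:
```python
from h import *
meas('s6')
for c,(x0,y0,x1,y1),s in (("top",(275,180,335,225),12),("side",(280,220,330,258),14)):
    im,d=env.get_image(c); np.savez(f"/tmp/{c}6.npz",im=im)
    cv2.imwrite(f"pics/{c}6z.png",cv2.resize(im[y0:y1,x0:x1,::-1],None,fx=s,fy=s,interpolation=cv2.INTER_CUBIC))
for t in ("pointer","band"):
    for c in ("top","side"):
        print(t,c,[(np.round(r["xyz"],1),round(r["confidence"],2)) for r in env.tip_of(c,t)[:2]])
```

```text
needle 3 304.7 241.7 gauge xy 46.36726121153766 -21.73170583936378
band 18 308.5 241.9 gauge xy 56.29150516158488 -23.494257218644822
pointer top [(array([624. , -40.6,  33.4]), 0.78)]
pointer side [(array([620.8, -44. ,  35.4]), 0.85)]
band top [(array([617.3, -39.7,  29.9]), 0.38)]
band side []
```

View pics/top6z.png

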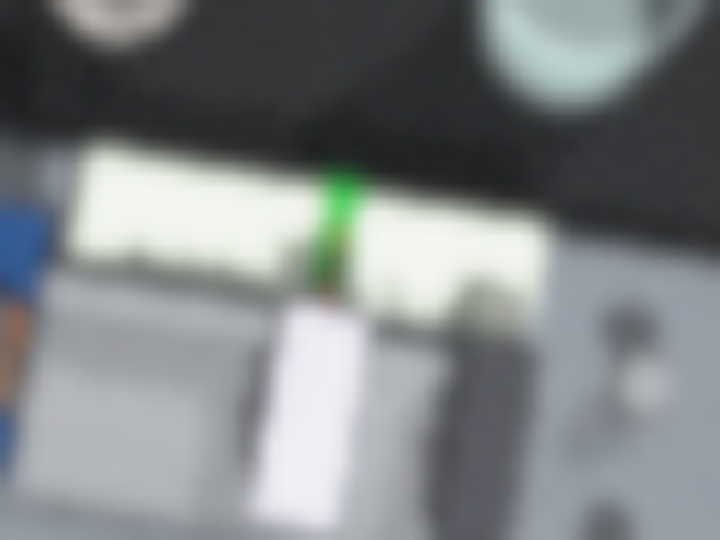

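View pics/side6z.png

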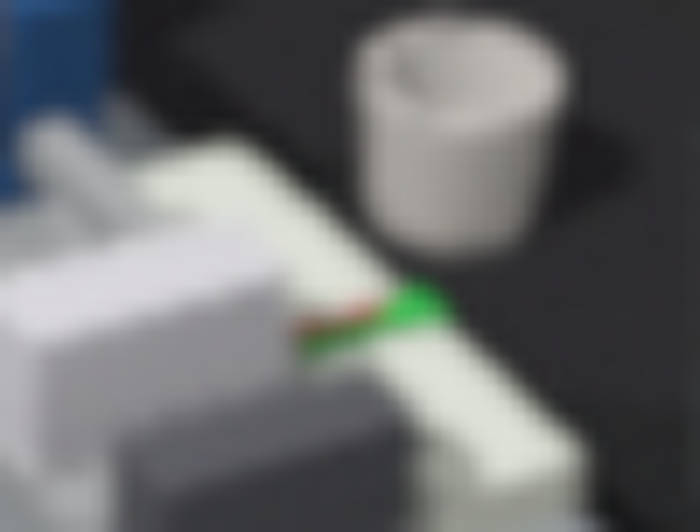

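Run:
```python
from h import *
from scipy.ndimage import map_coordinates
c=np.array([576.7,-14.2]);yw=np.radians(-9.7);ex=np.array([np.cos(yw),np.sin(yw)]);ey=np.array([-ex[1],ex[0]])
def prof(cam,im,x,ys,z):
    P=[proj(cam,[*(c+x*ex+y*ey),z]) for y in ys];P=np.array(P)
    return np.stack([map_coordinates(im[...,k].astype(float),[P[:,1],P[:,0]],order=1) for k in range(3)],1)
ys=np.arange(-38,-8,.25)
for cam in("top","side"):
  i0=np.load(f"/tmp/{cam}0.npz")["im"];i6=np.load(f"/tmp/{cam}6.npz")["im"]
  for x in (38,41,44,47,50,53,55):
    b=prof(cam,i0,x,ys,30);g=np.clip(b[:,1]-np.maximum(b[:,0],b[:,2])-8,0,None)
    a=prof(cam,i6,x,ys,32.5);b2=prof(cam,i0,x,ys,32.5)
    r=a[:,0]-a[:,2]; r0=b2[:,0]-b2[:,2]; w=np.clip(r-r0-8,0,None)
    n0=prof(cam,i0,x,np.arange(-5,20,.25),32.5);yy=np.arange(-5,20,.25);q=np.clip(n0[:,0]-n0[:,2]-14,0,None)
    f=lambda y,w:(y@w/w.sum()).round(2) if w.max()>3 else None
    print(cam,x,"band",f(ys,g),"needle now",f(ys,w),w.max().round(),"needle start",f(yy,q),q.max().round())
```

```text
top 38 band -19.98 needle now -20.31 20.0 needle start 6.07 12.0
top 41 band -20.05 needle now -20.56 20.0 needle start 6.13 15.0
top 44 band -20.19 needle now -20.9 22.0 needle start 6.1 20.0
top 47 band -20.28 needle now -20.9 30.0 needle start 6.13 18.0
top 50 band -20.35 needle now -20.87 24.0 needle start 5.97 6.0
top 53 band -20.39 needle now -20.92 9.0 needle start None 0.0Traceback (most recent call last):
  File "<stdin>", line 12, in <module>
  File "<stdin>", line 5, in prof
  File "h.py", line 8, in proj
    p=env.camera_params(c);q=p["orientation"].T@(np.asarray(X)-p["position"])
ValueError: time passes only in moves, steps and waits
```

Needle sits about 0.6 mm past the mark centre, and ±2.5 mm is allowed. I'll quickly check the bystanders, then hand in.

Run:
```python
import numpy as np,cv2
a=np.load("/tmp/side0.npz")["im"].astype(int);b=np.load("/tmp/side6.npz")["im"].astype(int)
d=np.abs(a-b).max(2)
for n,(x0,y0,x1,y1) in dict(beaker=(328,225,356,260),crucible=(303,221,322,238),tweezers=(226,243,256,280),pins=(285,255,330,275),marker=(305,340,380,395),mouse=(375,305,440,345)).items(): print(n,np.percentile(d[y0:y1,x0:x1],[50,95,100]))
from rig import env
o=env.get_obs();print(o["time_s"],o["contact_force"],np.abs(o["qvel"]).max())
print(env.hand_in())
```

```text
beaker [1. 1. 3.]
crucible [1. 1. 5.]
tweezers [ 1.  2. 18.]
pins [1. 1. 2.]
marker [1. 1. 3.]
mouse [1. 1. 2.]
11.625 [-0.39427957  0.71551369 -0.34340024] 0.009964693137371689
the job is handed in; nothing more can be done
None
```

I rolled the wheel with the shut fingertip in four full strokes and one short one, pressing with about 7–13 N. The red needle now stands inside the green mark. I then lifted the hand clear and handed the job in at 11.6 s.

**Needle position:** In the top view the needle is about 0.6 mm past the centre of the mark, where about ±2.5 mm still counts as inside. It travelled about 26.9 mm, which agrees with the fingertip travel (about 80.6 mm of rim).

**Disagreement:** The side view shows the needle near the mark's wheel-side edge. That is what I'd expect because the needle stands above the scale and the camera looks at it obliquely. From the side view's starting gap and the wheel travel, the needle is about 0.5 mm short of centre, so still inside.

**Checks that failed or were not done:** The last side-camera measurement stopped with an error, and I did not repeat it. The trained network found no mark in the side view. I did not compare the jar before and after; the arm passed near its side of the bench well above it.

**Bystanders:** The pins, beaker, crucible, marker and mouse look unchanged between the first and last side pictures. The tweezers do too, apart from a few brighter or darker pixels.

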